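Strip the topping mill: left-hand burr nut, then the burr

TASK

The topping mill is due for cleaning. Unscrew its big hexagonal burr nut - it has a left-hand thread, so it comes off clockwise seen from above - and set it flat on its face in the shallow steel tray; then lift the burr off the spindle and set it down gently beside the nut, flat and hub up. Leave the chocolate bar, lollipop, stamp and carton around the work where they are.

Things in the scene. Friction and masses are not known exactly. Their poses are not given: they have to be found in the camera images.
- mill: Topping mill, fixed: white motor housing 160 x 150 x 86 mm high, spout on its front (-x, to 110 mm), round grinding chamber (120 mm outside, rim at z 112) on top. Origin under the spindle axis at table level, z up. In the open chamber (hopper off) the burr seats at z 100 on a fixed upright spindle: plain 28 mm shank to z 138, above it a 26 mm thread up to z 171. The spindle does not turn.
- nut: Burr nut, bare metal, plain hexagon 48 mm across flats (55 over corners), 32 mm high, 0.2 kg, on top of the mill. Origin: centre of its underside, z up; flats face its x axis and every 60 degrees from it. At the start it lies loosely on the hub (underside at mill z 145), with about 0.7 mm play. Coarse left-hand thread: clockwise from above raises it 18 mm a turn; no force needed.
- nut_grip (a point): Point on the nut's axis 24 mm above its underside, where the TCP suits: fingertips then end 5 mm above its underside. After about 200 degrees clockwise (10 mm up) the thread lets go and the nut lifts straight off; before that it holds fast, and turned anticlockwise it stops at once. Take it in two or more grasps.
- burr: Burr: steel disc 90 mm across, 10 mm thick, toothed below, with a round hub 44 mm across that rises to 45 mm above the underside; 31 mm bore right through; 0.4 kg. Origin: centre of the underside, z up. Sits on the spindle inside the 102 mm wide chamber, held only by the nut; it may turn a little with the nut. Must be lifted 75 mm to clear the spindle.
- hub_grip (a point): Point on the burr's axis 36 mm above its underside, for the TCP when gripping the 44 mm hub; the fingertips then stand 7 mm above the disc.
- tray: Shallow steel parts tray, fixed, 160 mm (its x) x 250 mm (its y), walls 16 mm high and 3 mm thick, floor 3 mm thick. Origin: centre of its underside, z up. Room for nut and burr side by side along its y, for example 58 mm either side of the centre; fingers that close along its x have most room.
- choc_bar: Bystander: flat wrapped bar 57 x 162 x 12 mm, lying in the middle between mill and tray, its length away from the robot; a 53 mm high bell stands behind it. Origin under its centre. Tall furniture backs the whole work: a 335 mm dispenser from world x 0.60 m in the middle, higher shelves from 0.63 m at the left, a 215 mm bin from 0.67 m at the right.
- stamp: Bystander: wooden hand stamp with turned knob, 33 x 58 x 76 mm, standing at the left edge of the table, with the mill's clear hopper (121 mm across, 120 mm high, fixed) behind it. Origin under its centre.
- lollipop: Bystander: lollipop with a 72 mm disc, 157 mm long, lying at the right edge of the table. Origin under its centre.
- mint_box: Bystander: upright carton 55 x 63 x 102 mm at the right edge of the table, behind the lollipop. Origin under its centre.

How it is judged:
By the outcome, as a careful person would: the job done as asked, in the order asked, and still so for the second after the job is handed in, with the robot touching nothing.
It also fails if it takes over 72 s, if anything falls off the work surface, if the arm or the gripper's body presses on something with over 40 N, if the wrist force passes 120 N, or if a joint passes its speed limit or range.

ROBOT

A 7-joint arm with a two-finger parallel gripper is mounted at the origin on a cart in front of the work surface, level with it; the furniture and walls round the work are solid. World frame = base frame: x ahead of the robot, y to its left, z up, the work surface at z = 0. Lengths are in m, angles in rad, forces in N, time in s.
With the tool pointing down it reaches from about 0.425 to 1.025 m from the base axis. Payload 3.6 kg.
Tool frame: the origin (TCP) lies between the finger pads, 19 mm behind the fingertips; this is the grasp point; z points along the fingers, y is the line along which they close (so a half turn about z gives the same grasp; the last joint's range is limited). The gripper opens to 85 mm and grips with 20 to 120 N. Pads are 22 mm wide; open, the fingers measure 114 mm over their backs; the gripper's body (76 mm by 85 mm) begins 54 mm behind the grasp point. The pads swing forward as they close: fully open they stand 13 mm farther back than shut.
Start: joints at [-1.347, 0.591, 0.048, 1.609, -0.033, 0.943, -0.034], TCP at [0.226, 0.689, 0.25] pointing down, gripper open.
Joint ranges: [-2.69, 2.69], [-0.47, 2.24], [-1.27, 1.36], [0.19, 2.51], [-1.53, 4.68], [0.08, 2.07], [-3.09, 3.09]. Speed limits (rad/s): [2.57, 2.57, 3.14, 3.14, 3.14, 3.14, 3.14].

INTERFACE

Orientations are given as a rotation vector (axis times angle).
In Python, from rig import robot gives the robot as it stands. The module is installed in compiled form; this text tells all that it offers.
- The arm moves only by the tool send_rows, never from a script. Its argument "motion" is a list of rows, each a list of 3 entries, a list of its own where there are three numbers: the shift along the tool's x, y, z in cm, then the turn, a rotation vector about the tool's x, y, z in degrees, then the closure, from -1 (fully open) to 1 (shut). In form: [[[x, y, z], [ax, ay, az], fingers], ...]. A call has 1 to 20 rows; each row shifts and turns the commanded pose from where the row before left it, along the tool's axes as they then stand; what a row does not reach is not made up. A row lasts 1/12 s, in which the tool goes at most 41.7 mm and 7.16 degrees, less where a joint would pass 70% of its speed; a pose out of reach is approached as far as the arm can. A call is refused whole if a number of a shift passes 4.17 or a number of a turn 7.16, either way. A call with a gripper value outside its range is refused whole. The fingers move at their own pace and stop on an object; the grip force is fixed at half the most. Time passes only in rows, so rows that do not move let the fingers close. It gives the time, the measured TCP pose, the force, the opening and the grip force at its end, in the units of the state.
- robot.state(): the state, without advancing time (a new reading comes with each control period).
- robot.snapshot(name): name is "side" or "top" or "wrist"; returns a dict with "image" (400x640x3 uint8, red, green, blue), "fovy" (degrees; the focal length in pixels is half the picture's height over the tangent of half this angle, whatever the lens; pixels are square), "cx", "cy" (the principal point, pixels), "camera_from_world" (4x4, takes a point from world to camera coordinates). Camera axes: x right, y up, looking along -z (the intrinsics and any distortion apply to the point x, -y, -z); pixel columns grow to the right and rows downward; lengths in m; the calibration is good to about 2 mm. A picture is of the moment at which its call begins. There is no depth.
- robot.finish_job(): hands the job in; it is judged then, once.
The state is a dict: "t": time; "q": joint angles; "qvel": joint speeds; "joint_torque": joint torques, N m; "eef_pos": TCP position; "tcp_rot": TCP orientation; "contact_force": force on the tool from outside, world axes, zero at the start; "ft_torque": the same for the moment, N m; "width": finger opening in m; "finger_force": force on a finger pad.
Only numpy, scipy, OpenCV 4.12 (cv2) and the standard library are available. Lean on these libraries where they do the work, as an engineer would, in place of code of your own. Each camera call takes 0.05 s, during which the arm holds its last target. There are 200 camera calls.

## Working session

There is one attempt and no reset: what is moved stays moved. The work goes in short steps, Python scripts to look and compute and a tool call to move; the robot and the scene stay as the last step left them, time stands still between calls to the robot, and variables do not carry over. Pictures are saved under pics/ and viewed, at most 13 in all, crops included, and the job is handed in when it is done.

Besides the shell and the picture viewer there is one more tool, called after "Call:" by a JSON object that holds its "fn" and its "kwargs". send_rows: Moves the arm, as the interface text tells. Its arguments: {"type":"object","properties":{"motion":{"type":"array","items":{"type":"array"}}},"required":["motion"]}

```bash
mkdir -p pics; cat > h.py <<'E'
import numpy as np, cv2
from rig import robot
from scipy.spatial.transform import Rotation as R
def ray(s,u,v):
    f=200/np.tan(np.radians(s["fovy"])/2)
    T=np.linalg.inv(s["camera_from_world"]); d=T[:3,:3]@np.array([(u-s["cx"])/f,-(v-s["cy"])/f,-1]); return T[:3,3],d/np.linalg.norm(d)
def onz(s,u,v,z):
    o,d=ray(s,u,v); return o+d*(z-o[2])/d[2]
def px(s,p):
    f=200/np.tan(np.radians(s["fovy"])/2); c=(s["camera_from_world"]@np.append(p,1))[:3]
    return s["cx"]+f*c[0]/-c[2], s["cy"]+f*c[1]/c[2]
def tri(rs):
    A=np.zeros((3,3));b=np.zeros(3)
    for o,d in rs:
        P=np.eye(3)-np.outer(d,d);A+=P;b+=P@o
    x=np.linalg.solve(A,b); return x,[np.linalg.norm((np.eye(3)-np.outer(d,d))@(x-o)) for o,d in rs]
E
python3 - <<'E'
from h import *
import pickle
S={n:robot.snapshot(n) for n in("side","top","wrist")}
pickle.dump(S,open("s0.pkl","wb"))
for n,s in S.items():
    cv2.imwrite(f"pics/{n}0.png",s["image"][...,::-1]); print(n,{k:(np.round(v,3).tolist() if k!="image" else 0) for k,v in s.items()})
print(robot.state())
E
```

```text
side {'image': 0, 'fovy': 49.096, 'cx': 316.729, 'cy': 200.661, 'camera_from_world': [[-0.99, -0.14, 0.01, 0.525], [0.084, -0.535, 0.84, -0.14], [-0.112, 0.833, 0.542, -1.562], [0.0, 0.0, 0.0, 1.0]]}
top {'image': 0, 'fovy': 42.044, 'cx': 320.36, 'cy': 199.844, 'camera_from_world': [[-0.01, -1.0, 0.004, 0.049], [0.991, -0.01, 0.133, -0.527], [-0.133, 0.005, 0.991, -1.921], [0.0, 0.0, 0.0, 1.0]]}
wrist {'image': 0, 'fovy': 60.631, 'cx': 321.069, 'cy': 198.737, 'camera_from_world': [[0.311, 0.951, -0.001, -0.725], [-0.912, 0.298, -0.281, 0.039], [-0.267, 0.088, 0.96, -0.378], [0.0, 0.0, 0.0, 1.0]]}
{'t': 0.15, 'q': array([-1.34750922,  0.59187543,  0.0483012 ,  1.6095359 , -0.03332259,
        0.94271361, -0.03369119]), 'qvel': array([-0.00037048, -0.00225739, -0.00025099, -0.00537975, -0.00156121,
       -0.00095275,  0.00071454]), 'joint_torque': array([ 2.50866018e-03, -5.49245095e+01,  1.54924706e+00, -1.98455876e+01,
        9.49029287e-03,  5.66661314e-03,  8.37628761e-06]), 'eef_pos': array([0.22563187, 0.68834819, 0.24912394]), 'tcp_rot': array([-4.95369746e-01, -3.10208634e+00,  2.69491004e-03]), 'contact_force': array([ 0.00899551, -0.85798441, -0.70949199]), 'ft_torque': array([-0.01323665,  0.02380354,  0.05639255]), 'finger_force': 0.0, 'width': 0.08511815767622882}
```

View pics/top0.png

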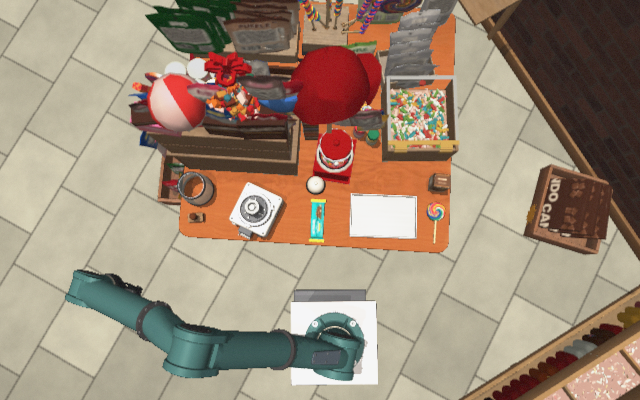

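View pics/side0.png

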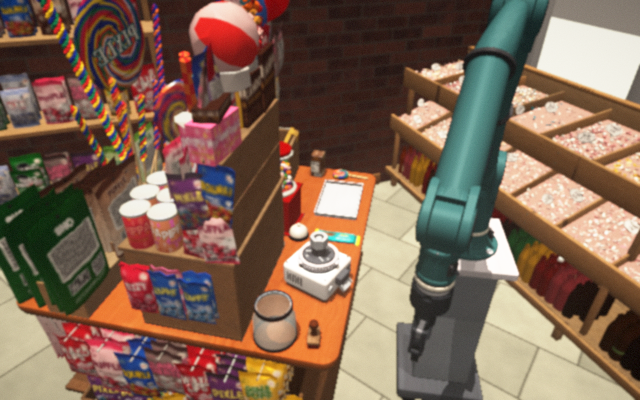

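Top: mill with nut at about (256,208), tray corners about (350,194)–(417,238), choc bar (317,220), stamp (196,217). Side: nut at about (319,241), tray at about (340,198).

```bash
python3 - <<'E'
from h import *
import pickle
S=pickle.load(open("s0.pkl","rb")); t,s=S["top"],S["side"]
a=cv2.resize(t["image"][175:245,220:300],None,fx=5,fy=5,interpolation=2)
b=cv2.resize(s["image"][225:305,280:360],None,fx=5,fy=5,interpolation=2)
c=np.zeros((400,800,3),np.uint8); c[:350,:400]=a; c[:,400:]=b
cv2.imwrite("pics/mill.png",c[...,::-1])
print("nut",onz(t,256,207,.177),onz(s,319,236,.177),tri([ray(t,256,207),ray(s,319,236)]))
g=cv2.cvtColor(t["image"],cv2.COLOR_RGB2HSV)
m=((g[...,1]<60)&(g[...,2]>150)).astype(np.uint8);m[:185]=0;m[245:]=0;m[:,:340]=0;m[:,425:]=0
cs=max(cv2.findContours(m,0,2)[0],key=cv2.contourArea);r=cv2.minAreaRect(cs);print(r)
bp=cv2.boxPoints(r)
for p in bp: print(p,onz(t,*p,.016))
print("tray c",onz(t,*r[0],.016))
E
```

```text
nut [0.48565859 0.26818904 0.177     ] [0.48509006 0.2848101  0.177     ] (array([0.48705559, 0.26958563, 0.1652636 ]), [np.float64(3.0096407619778952e-05), np.float64(3.0096407619651155e-05)])
((383.306396484375, 215.80026245117188), (67.1307373046875, 43.23746109008789), 2.436648368835449)
[348.85223 235.97243] [ 0.39199609 -0.06248182  0.016     ]
[350.6905  192.77406] [ 0.55620913 -0.07237605  0.016     ]
[417.76056 195.6281 ] [ 0.54275132 -0.32736387  0.016     ]
[415.9223  238.82646] [ 0.3787199  -0.31464925  0.016     ]
tray c [ 0.46696172 -0.19419902  0.016     ]
```

View pics/mill.png

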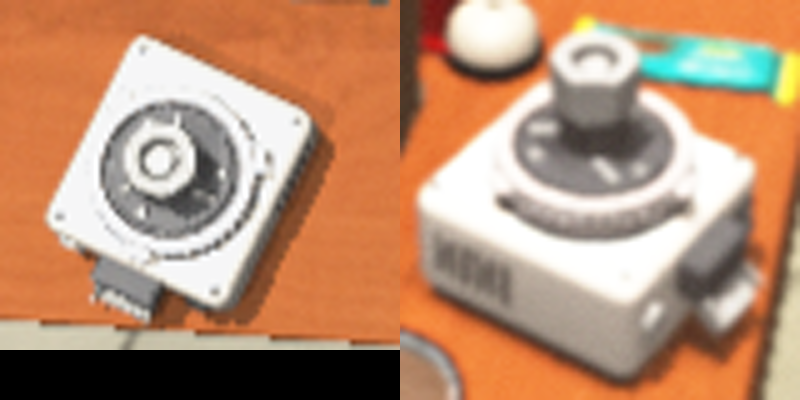

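```bash
cat >> h.py <<'E'
def pose():
    st=robot.state(); return st,np.array(st["eef_pos"]),R.from_rotvec(st["tcp_rot"])
def yaw(r):  # world angle of tool x (deg)
    x=r.as_matrix()[:,0]; return np.degrees(np.arctan2(x[1],x[0]))
def go(p,Rm=None):
    st,e,r=pose(); r=Rm or r; d=r.inv().apply(np.array(p)-e)*100
    print("shift cm",d.round(2),"rows@4",(np.linalg.norm(d)/4).round(1),"tilt",np.degrees(R.align_vectors([[0,0,-1]],[r.as_matrix()[:,2]])[0].magnitude()).round(2),"yaw",yaw(r).round(1),"q7",st["q"][6].round(3),"t",st["t"])
E
python3 - <<'E'
from h import *
st,e,r=pose()
go([.45,.30,.30]); go([.485,.285,.30])
s=robot.snapshot("wrist");T=np.linalg.inv(s["camera_from_world"]);print("cam in tool",r.inv().apply(T[:3,3]-e), "view dir in tool",r.inv().apply(-T[:3,2])); print(r.as_matrix().round(2))
t=__import__("pickle").load(open("s0.pkl","rb"));print(tri([ray(t["top"],251.6,207),ray(t["side"],319.4,237)]))
E
```

```text
shift cm [-33.42 -29.92  -5.03] rows@4 11.3 tilt 0.1 yaw 161.9 q7 -0.034 t 0.15
shift cm [-37.21 -30.26  -5.03] rows@4 12.1 tilt 0.1 yaw 161.9 q7 -0.034 t 0.15
cam in tool [ 0.06935836  0.0006324  -0.12376312] view dir in tool [-0.28063044  0.00115379  0.9598152 ]
[[-0.95  0.31 -0.  ]
 [ 0.31  0.95 -0.  ]
 [-0.   -0.   -1.  ]]
(array([0.48513158, 0.28394675, 0.17291074]), [np.float64(0.0011671459651610488), np.float64(0.0011671459651608792)])
```

Call:
{"fn": "send_rows", "kwargs": {"motion": [[[-2, -1.6, -0.3], [0, 0, 0], -1], [[-2.7, -2.2, -0.4], [0, 0, 0], -1], [[-2.7, -2.2, -0.4], [0, 0, 0], -1], [[-2.7, -2.2, -0.4], [0, 0, 0], -1], [[-2.7, -2.2, -0.4], [0, 0, 0], -1], [[-2.7, -2.2, -0.4], [0, 0, 0], -1], [[-2.7, -2.2, -0.4], [0, 0, 0], -1], [[-2.7, -2.2, -0.4], [0, 0, 0], -1], [[-2.7, -2.2, -0.4], [0, 0, 0], -1], [[-2.7, -2.2, -0.4], [0, 0, 0], -1], [[-2.7, -2.2, -0.1], [0, 0, 0], -1], [[-2.7, -2.2, 0], [0, 0, 0], -1], [[-2.7, -2.2, 0], [0, 0, 0], -1], [[-2.7, -2.2, 0], [0, 0, 0], -1], [[0, 0, 0], [0, 0, 0], -1]]}}

```text
t: 1.45
eef_pos: [0.4889, 0.2777, 0.2903]
tcp_rot: [0.514, 3.096, -0.006]
contact_force: [0.1, -1.7, -0.3]
width: 0.0857
finger_force: 0.0
```

```bash
python3 - <<'E'
from h import *
import pickle
s=robot.snapshot("wrist"); pickle.dump(s,open("w1.pkl","wb"))
cv2.imwrite("pics/w1.png",s["image"][...,::-1]); go([.485,.284,.29]); print(robot.state()["q"].round(2),pose()[1]); print(px(s,[.485,.284,.175]))
E
```

```text
shift cm [0.26 0.19 0.01] rows@4 0.1 tilt 0.14 yaw 161.3 q7 0.695 t 1.5
[-0.7   0.34  0.13  1.94 -0.05  0.86  0.69] [0.48690626 0.28139322 0.29014012]
(np.float64(326.82260577417827), np.float64(189.81258776636068))
```

View pics/w1.png

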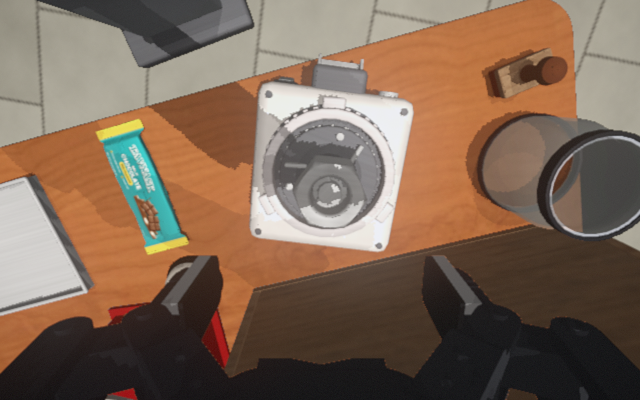

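The wrist view shows the nut at about (330,192), as predicted, with the mill housing corners at (262,90), (408,108), (378,245) and (258,232). I need the hex orientation, so I'll crop in closer.

```bash
python3 - <<'E'
from h import *
import pickle
s=pickle.load(open("w1.pkl","rb"))
c=s["image"][140:240,265:400]; c=cv2.resize(c,None,fx=5.9,fy=5.9,interpolation=2)
cv2.imwrite("pics/w1c.png",cv2.convertScaleAbs(c,alpha=1.5)[...,::-1])
E
```

```text
(no output)
```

View pics/w1c.png

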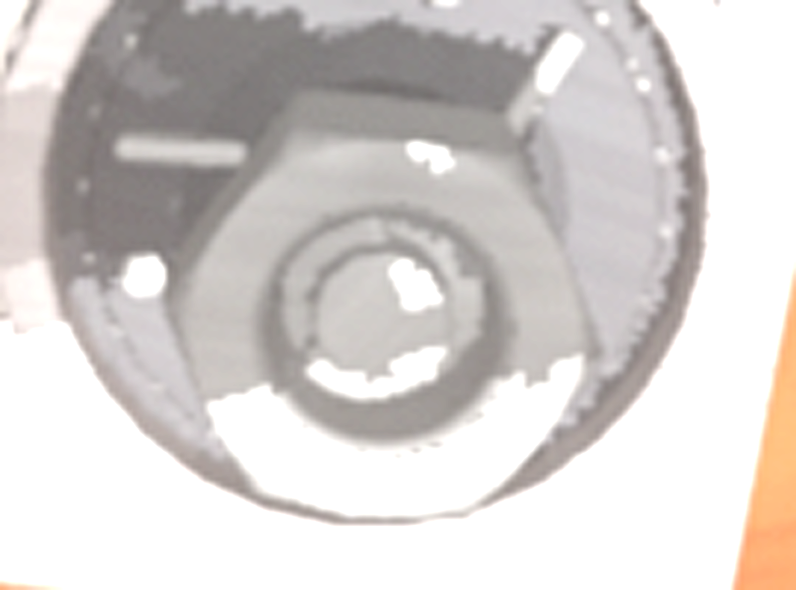

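The crop shows the nut's top face corners at about (282,140), (510,158), (590,345), (482,512), (252,492) and (180,305) in crop pixels.

```bash
python3 - <<'E'
from h import *
import pickle
s=pickle.load(open("w1.pkl","rb")); S=pickle.load(open("s0.pkl","rb"))
C=np.array([(282,140),(510,158),(590,345),(482,512),(252,492),(180,305)])/5.9+[265,140]
c=C.mean(0)
print(tri([ray(s,*c),ray(S["top"],251.6,207)]),tri([ray(s,*c),ray(S["side"],319.4,237)]),tri([ray(s,*c),ray(S["top"],251.6,207),ray(S["side"],319.4,237)]))
P=np.array([onz(s,*p,.177)[:2] for p in C]);m=P.mean(0);D=P-m
a=np.degrees(np.arctan2(D[:,1],D[:,0]));print("centre",m,"r",np.hypot(*D.T).round(4),"corner ang mod60",(a%60).round(1))
st,e,r=pose();print("tooly",np.degrees(np.arctan2(*r.as_matrix()[[1,0],1])))
# mill axis from housing corners at z .086 (screw holes approx)
H=np.array([onz(s,*p,.086)[:2] for p in [(266,92),(405,111),(378,245),(259,232)]]);print(H.mean(0),H)
for z in(.1,.177):print(px(s,[*m,z]))
E
```

```text
(array([0.48676741, 0.28415661, 0.17994728]), [np.float64(0.0016627886780251767), np.float64(0.0016627886780250813)]) (array([0.48657969, 0.28511201, 0.17469234]), [np.float64(0.0029126180975536926), np.float64(0.002912618097553741)]) (array([0.48653868, 0.28443965, 0.17402831]), [np.float64(0.0031392936833976224), np.float64(0.0006798184878562613), np.float64(0.0027541479897254077)])
centre [0.48932005 0.28483288] r [0.0262 0.0259 0.0255 0.0271 0.0268 0.0249] corner ang mod60 [8.7 5.8 6.5 9.  4.  4.4]
tooly 71.33607574957388
[0.49293698 0.28270971] [[0.40231222 0.25428364]
 [0.45959934 0.37032106]
 [0.58158461 0.30909968]
 [0.52825175 0.19713445]]
(np.float64(328.0400482911516), np.float64(172.9521152892454))
(np.float64(329.86332982103966), np.float64(195.66241113790835))
```

Call:
{"fn": "send_rows", "kwargs": {"motion": [[[0, 0, 0], [0, 0, -6.3], -1], [[0, 0, 0.6], [0, 0, -6.3], -1], [[0, 0, 0.6], [0, 0, -6.3], -1], [[0, 0, 0.6], [0, 0, -6.3], -1], [[0, 0, 0.6], [0, 0, 0], -1], [[0, 0, 0], [0, 0, 0], -1], [[0, 0, 0], [0, 0, 0], -1]]}}

```text
t: 2.08
eef_pos: [0.4838, 0.2868, 0.2656]
tcp_rot: [0.191, -3.135, 0.0]
contact_force: [-0.3, 0.2, 0.2]
width: 0.0856
finger_force: 0.0
```

```bash
python3 - <<'E'
from h import *
import pickle
s=robot.snapshot("wrist"); pickle.dump(s,open("w2.pkl","wb"))
u,v=map(int,px(s,[.488,.2845,.177]));print(u,v)
c=s["image"][v-75:v+75,u-100:u+100]; cv2.imwrite("pics/w2c.png",cv2.convertScaleAbs(cv2.resize(c,None,fx=4,fy=4,interpolation=2),alpha=1.2)[...,::-1]); go([.488,.2845,.25])
E
```

```text
316 214
shift cm [-0.36 -0.28  1.6 ] rows@4 0.4 tilt 0.01 yaw -173.0 q7 1.086 t 2.1333
```

View pics/w2c.png

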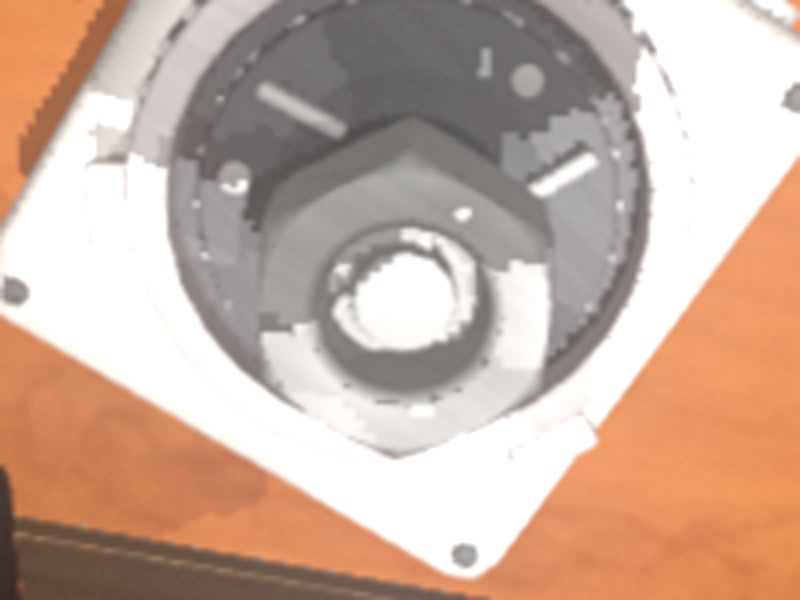

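```bash
python3 - <<'E'
from h import *
import pickle
s=pickle.load(open("w2.pkl","rb")); s1=pickle.load(open("w1.pkl","rb"))
C=np.array([(415,158),(550,240),(546,390),(398,458),(262,375),(261,248)])/4+[216,139]
C1=np.array([(282,140),(510,158),(590,345),(482,512),(252,492),(180,305)])/5.9+[265,140]
P=np.array([onz(s,*p,.177)[:2] for p in C]);m=P.mean(0);D=P-m
print("centre",m,np.hypot(*D.T).round(4),(np.degrees(np.arctan2(D[:,1],D[:,0]))%60).round(1))
print(tri([ray(s,*C.mean(0)),ray(s1,*C1.mean(0))]))
go([*m,.169])
E
```

```text
centre [0.4896799  0.28501477] [0.0263 0.0266 0.0271 0.0259 0.0262 0.0259] [ 3.5  5.3  7.2  4.1  1.3 11.2]
(array([0.48860873, 0.28499278, 0.17860603]), [np.float64(0.00012374801233641156), np.float64(0.0001237480123364333)])
shift cm [-0.53 -0.25  9.7 ] rows@4 2.4 tilt 0.01 yaw -173.0 q7 1.086 t 2.1333
```

Call:
{"fn": "send_rows", "kwargs": {"motion": [[[-0.47, -0.25, 0], [0, 0, 0], -1], [[0, 0, 1], [0, 0, 0], -1], [[0, 0, 2], [0, 0, 0], -1], [[0, 0, 2], [0, 0, 0], -1], [[0, 0, 2], [0, 0, 0], -1], [[0, 0, 1.5], [0, 0, 0], -1], [[0, 0, 0.7], [0, 0, 0], -1], [[0, 0, 0.4], [0, 0, 0], -1], [[0, 0, 0], [0, 0, 0], -1], [[0, 0, 0], [0, 0, 0], -1]]}}

```text
t: 2.97
eef_pos: [0.4898, 0.2847, 0.1705]
tcp_rot: [-0.193, 3.135, 0.001]
contact_force: [-0.2, 0.3, 0.7]
width: 0.0857
finger_force: 0.0
```

Call:
{"fn": "send_rows", "kwargs": {"motion": [[[0, 0, 0], [0, 0, 0], 1], [[0, 0, 0], [0, 0, 0], 1], [[0, 0, 0], [0, 0, 0], 1], [[0, 0, 0], [0, 0, 0], 1], [[0, 0, 0], [0, 0, 0], 1], [[0, 0, 0], [0, 0, 0], 1], [[0, 0, 0], [0, 0, 0], 1], [[0, 0, 0], [0, 0, 0], 1]]}}

```text
t: 3.63
eef_pos: [0.4899, 0.2848, 0.1712]
tcp_rot: [-0.193, 3.134, 0.001]
contact_force: [-0.0, -0.8, 5.8]
width: 0.0474
finger_force: 61.7
```

Call:
{"fn": "send_rows", "kwargs": {"motion": [[[0, 0, -0.03], [0, 0, 5], 1], [[0, 0, -0.03], [0, 0, 5], 1], [[0, 0, -0.025], [0, 0, 5], 1], [[0, 0, -0.025], [0, 0, 5], 1], [[0, 0, 0], [0, 0, 0], 1]]}}

```text
t: 4.05
eef_pos: [0.4896, 0.2841, 0.1715]
tcp_rot: [0.357, 3.12, -0.001]
contact_force: [0.8, -1.8, 2.3]
width: 0.0472
finger_force: 61.4
```

Call:
{"fn": "send_rows", "kwargs": {"motion": [[[0, 0, -0.034], [0, 0, 6.7], 1], [[0, 0, -0.034], [0, 0, 6.7], 1], [[0, 0, -0.034], [0, 0, 6.7], 1], [[0, 0, -0.034], [0, 0, 6.7], 1], [[0, 0, -0.034], [0, 0, 6.7], 1], [[0, 0, -0.034], [0, 0, 6.7], 1], [[0, 0, -0.034], [0, 0, 6.7], 1], [[0, 0, -0.034], [0, 0, 6.7], 1], [[0, 0, -0.034], [0, 0, 6.7], 1], [[0, 0, -0.034], [0, 0, 6.7], 1], [[0, 0, -0.034], [0, 0, 6.7], 1], [[0, 0, -0.034], [0, 0, 6.7], 1], [[0, 0, -0.034], [0, 0, 6.7], 1], [[0, 0, -0.034], [0, 0, 6.7], 1], [[0, 0, -0.034], [0, 0, 6.7], 1], [[0, 0, 0], [0, 0, 0], 1]]}}

```text
t: 5.38
eef_pos: [0.4876, 0.2831, 0.1765]
tcp_rot: [-2.627, -1.721, 0.007]
contact_force: [-3.5, -2.7, 7.9]
width: 0.0474
finger_force: 62.3
```

```bash
python3 - <<'E'
from h import *
print(robot.state()); go([.489,.285,.25])
E
```

```text
{'t': 5.3833, 'q': array([-1.04291194,  0.56757923,  0.61794778,  2.05057303, -0.51610317,
        0.68375164, -0.49808776]), 'qvel': array([ 0.0152779 , -0.00811769, -0.02654958, -0.00060317,  0.0201191 ,
       -0.00874986,  0.09121348]), 'joint_torque': array([ -0.63142234, -38.25424075,   6.5260537 , -14.57577378,
        -0.52078407,  -1.2796513 ,  -0.41363072]), 'eef_pos': array([0.48763623, 0.2831124 , 0.17647792]), 'tcp_rot': array([-2.62745465, -1.72103303,  0.00710346]), 'contact_force': array([-3.51223914, -2.68413932,  7.93119583]), 'ft_torque': array([-0.5809931 ,  0.94086068, -0.03909222]), 'finger_force': 62.2642586636357, 'width': 0.04743154525327131}
shift cm [ 0.2   0.03 -7.35] rows@4 1.8 tilt 0.26 yaw 66.5 q7 -0.498 t 5.3833
```

Call:
{"fn": "send_rows", "kwargs": {"motion": [[[0, 0, 0], [0, 0, 0], -1], [[0, 0, 0], [0, 0, 0], -1], [[0, 0, 0], [0, 0, 0], -1], [[0, 0, 0], [0, 0, 0], -1], [[0, 0, 0], [0, 0, 0], -1], [[0, 0, 0], [0, 0, 0], -1]]}}

```text
t: 5.88
eef_pos: [0.4894, 0.2846, 0.1762]
tcp_rot: [-2.626, -1.724, -0.0]
contact_force: [0.2, -0.2, -0.4]
width: 0.0857
finger_force: 0.0
```

Call:
{"fn": "send_rows", "kwargs": {"motion": [[[0, 0, 0], [0, 0, -6], -1], [[0, 0, 0], [0, 0, -6], -1], [[0, 0, 0], [0, 0, -6], -1], [[0, 0, 0], [0, 0, -6], -1], [[0, 0, 0], [0, 0, -6], -1], [[0, 0, 0], [0, 0, -6], -1], [[0, 0, 0], [0, 0, -6], -1], [[0, 0, 0], [0, 0, -6], -1], [[0, 0, 0], [0, 0, -6], -1], [[0, 0, 0], [0, 0, -6], -1], [[0, 0, 0], [0, 0, -6], -1], [[0, 0, 0], [0, 0, -6], -1], [[0, 0, 0], [0, 0, -6], -1], [[0, 0, 0], [0, 0, -6], -1], [[0, 0, 0], [0, 0, -6], -1], [[0, 0, 0], [0, 0, -6], -1], [[0, 0, 0], [0, 0, -6], -1], [[0, 0, 0], [0, 0, -6], -1], [[0, 0, 0], [0, 0, -6], -1], [[0, 0, 0], [0, 0, -6], -1]]}}

```text
t: 7.55
eef_pos: [0.4895, 0.2843, 0.1762]
tcp_rot: [-0.187, 3.136, -0.0]
contact_force: [0.1, 0.5, 0.1]
width: 0.0853
finger_force: 0.0
```

```bash
python3 - <<'E'
from h import *
print(robot.state()["q"].round(2)); go([.489,.2845,.175])
E
```

```text
[-0.62  0.49  0.02  2.03 -0.01  0.62  1.1 ]
shift cm [0.04 0.02 0.12] rows@4 0.0 tilt 0.01 yaw -173.2 q7 1.097 t 7.55
```

Call:
{"fn": "send_rows", "kwargs": {"motion": [[[0.15, 0, 0.1], [0, 0, 0], -1], [[0, 0, 0], [0, 0, 0], 1], [[0, 0, 0], [0, 0, 0], 1], [[0, 0, 0], [0, 0, 0], 1], [[0, 0, 0], [0, 0, 0], 1], [[0, 0, 0], [0, 0, 0], 1], [[0, 0, 0], [0, 0, 0], 1], [[0, 0, 0], [0, 0, 0], 1], [[0, 0, 0], [0, 0, 0], 1]]}}

```text
t: 8.3
eef_pos: [0.488, 0.2844, 0.1755]
tcp_rot: [-0.179, 3.136, 0.0]
contact_force: [-0.5, -0.0, 4.2]
width: 0.0471
finger_force: 60.7
```

Call:
{"fn": "send_rows", "kwargs": {"motion": [[[0, 0, -0.033], [0, 0, 6.6], 1], [[0, 0, -0.033], [0, 0, 6.6], 1], [[0, 0, -0.033], [0, 0, 6.6], 1], [[0, 0, -0.033], [0, 0, 6.6], 1], [[0, 0, -0.033], [0, 0, 6.6], 1], [[0, 0, -0.033], [0, 0, 6.6], 1], [[0, 0, -0.033], [0, 0, 6.6], 1], [[0, 0, -0.033], [0, 0, 6.6], 1], [[0, 0, -0.033], [0, 0, 6.6], 1], [[0, 0, -0.033], [0, 0, 6.6], 1], [[0, 0, -0.033], [0, 0, 6.6], 1], [[0, 0, -0.033], [0, 0, 6.6], 1], [[0, 0, -0.033], [0, 0, 6.6], 1], [[0, 0, -0.033], [0, 0, 6.6], 1], [[0, 0, -0.033], [0, 0, 6.6], 1], [[0, 0, -0.033], [0, 0, 6.6], 1], [[0, 0, 0], [0, 0, 0], 1]]}}

```text
t: 9.72
eef_pos: [0.4881, 0.2844, 0.1808]
tcp_rot: [2.392, 2.035, 0.001]
contact_force: [-0.8, -1.0, 4.8]
width: 0.0472
finger_force: 61.1
```

```bash
python3 - <<'E'
from h import *
print(robot.state()["q"].round(2)); go([.4885,.2845,.24])
E
```

```text
[-1.    0.54  0.55  2.05 -0.45  0.67 -0.32]
shift cm [ 0.02  0.04 -5.92] rows@4 1.5 tilt 0.05 yaw 80.8 q7 -0.319 t 9.7167
```

Call:
{"fn": "send_rows", "kwargs": {"motion": [[[0, 0, -0.1], [0, 0, 0], 1], [[0, 0, -0.2], [0, 0, 0], 1], [[0, 0, -0.3], [0, 0, 0], 1], [[0, 0, 0], [0, 0, 0], 1]]}}

```text
t: 10.05
eef_pos: [0.4876, 0.2843, 0.1865]
tcp_rot: [-2.389, -2.04, 0.0]
contact_force: [0.1, 1.2, -2.0]
width: 0.0471
finger_force: 61.2
```

Call:
{"fn": "send_rows", "kwargs": {"motion": [[[0, 0, -1], [0, 0, 0], 1], [[0, 0, -2], [0, 0, 0], 1], [[0, 0, -2], [0, 0, 0], 1], [[0, 0, -1.5], [0, 0, -3.1], 1], [[0, 0, -0.5], [0, 0, -3.1], 1], [[0, 0, 0], [0, 0, 0], 1]]}}

```text
t: 10.55
eef_pos: [0.4889, 0.2845, 0.2587]
tcp_rot: [2.275, 2.166, 0.006]
contact_force: [0.0, 0.1, -2.3]
width: 0.0468
finger_force: 61.6
```

```bash
python3 - <<'E'
from h import *
st=robot.state();print(st["q"].round(2),st["eef_pos"],st["width"]); go([.464,-.20,.255])
E
```

```text
[-1.05  0.43  0.6   1.99 -0.33  0.82 -0.31] [0.48886141 0.28452374 0.25874872] 0.04684520687062513
shift cm [-48.52  -0.11   0.24] rows@4 12.1 tilt 0.23 yaw 87.2 q7 -0.309 t 10.55
```

Call:
{"fn": "send_rows", "kwargs": {"motion": [[[-1.5, 0, 0], [0, 0, 0], 1], [[-3, 0, 0], [0, 0, 0], 1], [[-3, 0, 0], [0, 0, 0], 1], [[-3, 0, 0], [0, 0, 0], 1], [[-3, 0, 0], [0, 0, 0], 1], [[-3, 0, 0], [0, 0, 0], 1], [[-3, 0, 0], [0, 0, 0], 1], [[-3, 0, 0], [0, 0, 0], 1], [[-3, 0, 0], [0, 0, 0], 1], [[-3, 0, 0], [0, 0, 0], 1], [[-3, 0, 0], [0, 0, 0], 1], [[-3, 0, 0], [0, 0, 0], 1], [[-3, 0, 0], [0, 0, 0], 1], [[-3, 0, 0], [0, 0, 0], 1], [[-3, 0, 0], [0, 0, 0], 1], [[-3, 0, 0], [0, 0, 0], 1], [[-1.5, 0, 0], [0, 0, 0], 1], [[0, 0, 0], [0, 0, 0], 1], [[0, 0, 0], [0, 0, 0], 1]]}}

```text
t: 12.13
eef_pos: [0.4622, -0.1963, 0.2559]
tcp_rot: [-2.28, -2.159, 0.002]
contact_force: [-0.1, 1.4, -2.8]
width: 0.0473
finger_force: 61.5
```

```bash
python3 - <<'E'
from h import *
import pickle
s=robot.snapshot("wrist"); pickle.dump(s,open("w3.pkl","wb"))
cv2.imwrite("pics/w3.png",s["image"][...,::-1])
st=robot.state();print(st["q"].round(2),st["eef_pos"],st["width"]); go([.464,-.252,.25])
E
```

```text
[-0.2   0.36  0.66  2.12 -0.32  0.76  0.61] [ 0.46257865 -0.19493137  0.25583165] 0.047038425896508695
shift cm [-5.69  0.44  0.58] rows@4 1.4 tilt 0.14 yaw 87.0 q7 0.613 t 12.1833
```

View pics/w3.png

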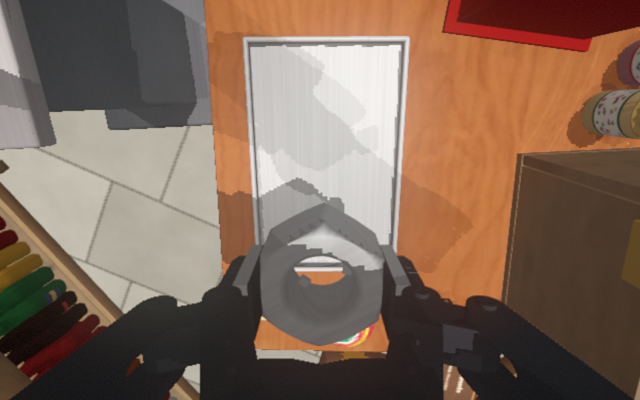

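The wrist view shows the nut held in the fingers. The tray's outer rim corners are at about (244,38) and (409,37), and its far edge is at about row 270 (columns 258–397).

```bash
python3 - <<'E'
from h import *
import pickle
s=pickle.load(open("w3.pkl","rb"));t=pickle.load(open("s0.pkl","rb"))["top"]
for p in [(244,38),(409,37),(397,270),(258,270)]: print(p,onz(s,*p,.016).round(4))
print(tri([ray(s,244,38),ray(t,348.85,236)])); print(tri([ray(s,409,37),ray(t,350.7,192.8)]))
E
```

```text
(244, 38) [ 0.3958 -0.0639  0.016 ]
(409, 37) [ 0.5563 -0.0716  0.016 ]
(397, 270) [ 0.5467 -0.3229  0.016 ]
(258, 270) [ 0.3831 -0.3142  0.016 ]
(array([ 0.39307198, -0.06259081,  0.00488539]), [np.float64(0.0007184622692126795), np.float64(0.000718462269212709)])
(array([ 0.55554707, -0.07216389,  0.01932387]), [np.float64(7.719709419612014e-05), np.float64(7.719709419595835e-05)])
```

Call:
{"fn": "send_rows", "kwargs": {"motion": [[[-1.8, 0.28, 0], [0, 0, 0], 1], [[-1.8, 0.28, 0.5], [0, 0, 0], 1], [[-1.9, 0.28, 1.5], [0, 0, 0], 1], [[0, 0, 2.5], [0, 0, 0], 1], [[0, 0, 2.5], [0, 0, 0], 1], [[0, 0, 2.5], [0, 0, 0], 1], [[0, 0, 2.5], [0, 0, 0], 1], [[0, 0, 2.5], [0, 0, 0], 1], [[0, 0, 2.5], [0, 0, 0], 1], [[0, 0, 2], [0, 0, 0], 1], [[0, 0, 1.5], [0, 0, 0], 1], [[0, 0, 0.7], [0, 0, 0], 1], [[0, 0, 0.4], [0, 0, 0], 1], [[0, 0, 0], [0, 0, 0], 1], [[0, 0, 0], [0, 0, 0], 1]]}}

```text
t: 13.43
eef_pos: [0.4701, -0.2502, 0.041]
tcp_rot: [2.275, 2.166, 0.001]
contact_force: [0.1, -0.2, -2.6]
width: 0.0473
finger_force: 61.4
```

```bash
python3 - <<'E'
from h import *
st=robot.state();print(st["q"].round(2),st["eef_pos"],st["contact_force"]); go([.468,-.251,.029])
E
```

```text
[ 0.18  0.72  0.31  2.17 -0.65  0.34  0.99] [ 0.47009742 -0.25021699  0.04100128] [ 0.11038484 -0.18963345 -2.57759595]
shift cm [-0.09 -0.21  1.2 ] rows@4 0.3 tilt 0.05 yaw 87.2 q7 0.988 t 13.4333
```

Call:
{"fn": "send_rows", "kwargs": {"motion": [[[0, -0.15, 0.4], [0, 0, 0], 1], [[0, 0, 0.4], [0, 0, 0], 1], [[0, 0, 0.3], [0, 0, 0], 1], [[0, 0, 0.1], [0, 0, 0], 1], [[0, 0, 0], [0, 0, 0], 1], [[0, 0, 0], [0, 0, 0], 1]]}}

```text
t: 13.93
eef_pos: [0.4681, -0.2503, 0.0286]
tcp_rot: [-2.276, -2.165, -0.0]
contact_force: [-0.9, -0.0, 0.3]
width: 0.0471
finger_force: 61.7
```

Call:
{"fn": "send_rows", "kwargs": {"motion": [[[0, 0, 0.05], [0, 0, 0], 1], [[0, 0, 0], [0, 0, 0], 1], [[0, 0, 0], [0, 0, 0], 0.2], [[0, 0, 0], [0, 0, 0], -0.3], [[0, 0, 0], [0, 0, 0], -1], [[0, 0, 0], [0, 0, 0], -1], [[0, 0, 0], [0, 0, 0], -1], [[0, 0, 0], [0, 0, 0], -1], [[0, 0, -0.5], [0, 0, 0], -1], [[0, 0, -1.5], [0, 0, 0], -1], [[0, 0, -2.5], [0, 0, 0], -1], [[0, 0, -3], [0, 0, 0], -1], [[0, 0, -3], [0, 0, 0], -1], [[0, 0, -3], [0, 0, 0], -1], [[0, 0, -3], [0, 0, 0], -1], [[0, 0, -3], [0, 0, 0], -1], [[0, 0, -1.5], [0, 0, 0], -1], [[0, 0, 0], [0, 0, 0], -1]]}}

```text
t: 15.43
eef_pos: [0.4698, -0.2517, 0.2418]
tcp_rot: [2.271, 2.161, 0.005]
contact_force: [0.8, -0.2, -1.1]
width: 0.0853
finger_force: 0.0
```

```bash
python3 - <<'E'
from h import *
import pickle
s=robot.snapshot("wrist"); pickle.dump(s,open("w4.pkl","wb"))
cv2.imwrite("pics/w4.png",s["image"][...,::-1])
go([.4885,.2845,.29])
E
```

```text
shift cm [53.56 -0.68 -5.06] rows@4 13.4 tilt 0.24 yaw 87.2 q7 0.758 t 15.4833
```

View pics/w4.png

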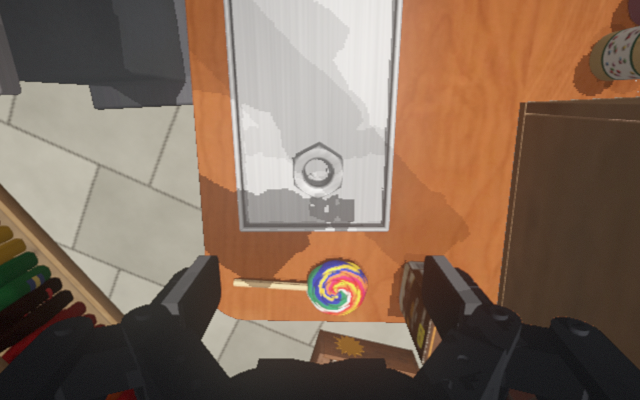

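The nut stands flat in the tray at about (318,170), and the lollipop is undisturbed. Next I go back to the burr.

Call:
{"fn": "send_rows", "kwargs": {"motion": [[[1.5, 0, 0], [0, 0, 0], -1], [[3, 0, 0], [0, 0, 0], -1], [[3, 0, 0], [0, 0, 0], -1], [[3, 0, 0], [0, 0, 0], -1], [[3, 0, 0], [0, 0, 0], -1], [[3, 0, 0], [0, 0, 0], -1], [[3, 0, 0], [0, 0, 0], -1], [[3, 0, 0], [0, 0, 0], -1], [[3, 0, 0], [0, 0, 0], -1], [[3, 0, 0], [0, 0, 0], -1], [[3, 0, 0], [0, 0, 0], -1], [[3, 0, 0], [0, 0, 0], -1], [[3, -0.1, 0], [0, 0, 0], -1], [[3, -0.1, 0], [0, 0, 0], -1], [[3, -0.1, 0], [0, 0, 0], -1], [[3, -0.1, 0], [0, 0, 0], -1], [[3, -0.1, 0], [0, 0, 0], -1], [[3, -0.1, 0], [0, 0, 0], -1], [[1, 0, 0], [0, 0, 0], -1], [[0, 0, 0], [0, 0, 0], -1]]}}

```text
t: 17.15
eef_pos: [0.4875, 0.2878, 0.2364]
tcp_rot: [-2.269, -2.172, 0.002]
contact_force: [0.4, 0.2, -0.3]
width: 0.0856
finger_force: 0.0
```

```bash
python3 - <<'E'
from h import *
import pickle
robot.snapshot("wrist");s=robot.snapshot("wrist"); pickle.dump(s,open("w5.pkl","wb"))
cv2.imwrite("pics/w5.png",s["image"][...,::-1])
print(robot.state()["q"].round(2));go([.4885,.2845,.136]);print(px(s,[.4885,.2845,.145]),px(s,[.4885,.2845,.171]))
E
```

```text
[-1.07  0.47  0.64  2.01 -0.39  0.79 -0.25]
shift cm [ 0.2   0.05 10.1 ] rows@4 2.5 tilt 0.17 yaw 87.1 q7 -0.25 t 17.25
(np.float64(319.25844812173375), np.float64(211.21603835285183)) (np.float64(318.9949384791444), np.float64(225.14567792405987))
```

View pics/w5.png

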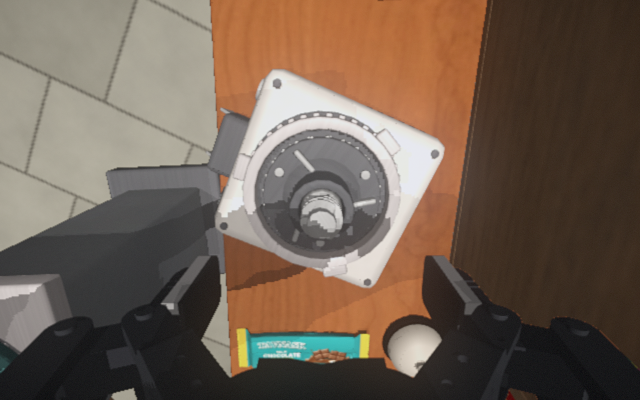

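Seen from the wrist, the burr hub and spindle are at about (321,205–222), within 2 px of the prediction, so the axis estimate holds.

Call:
{"fn": "send_rows", "kwargs": {"motion": [[[0.2, 0.1, 1], [0, 0, 0], -1], [[0, 0, 2], [0, 0, 0], -1], [[0, 0, 2], [0, 0, 0], -1], [[0, 0, 2], [0, 0, 0], -1], [[0, 0, 1.5], [0, 0, 0], -1], [[0, 0, 0.8], [0, 0, 0], -1], [[0, 0, 0.5], [0, 0, 0], -1], [[0, 0, 0.3], [0, 0, 0], -1], [[0, 0, 0], [0, 0, 0], -1], [[0, 0, 0], [0, 0, 0], -1]]}}

```text
t: 18.08
eef_pos: [0.4903, 0.286, 0.1375]
tcp_rot: [2.276, 2.165, 0.002]
contact_force: [0.0, -0.1, 0.5]
width: 0.0855
finger_force: 0.0
```

```bash
python3 - <<'E'
from h import *
go([.4885,.2845,.136]);print(pose()[1])
E
```

```text
shift cm [-0.16 -0.18  0.15] rows@4 0.1 tilt 0.06 yaw 87.1 q7 -0.14 t 18.0833
[0.49033177 0.28603692 0.1375466 ]
```

Fine-correct and grip.

Call:
{"fn": "send_rows", "kwargs": {"motion": [[[-0.15, -0.12, 0.1], [0, 0, 0], -1], [[0, 0, 0], [0, 0, 0], 1], [[0, 0, 0], [0, 0, 0], 1], [[0, 0, 0], [0, 0, 0], 1], [[0, 0, 0], [0, 0, 0], 1], [[0, 0, 0], [0, 0, 0], 1], [[0, 0, 0], [0, 0, 0], 1], [[0, 0, 0], [0, 0, 0], 1], [[0, 0, 0], [0, 0, 0], 1]]}}

```text
t: 18.83
eef_pos: [0.4886, 0.285, 0.1367]
tcp_rot: [-2.275, -2.165, -0.001]
contact_force: [-1.5, 0.1, 4.8]
width: 0.0426
finger_force: 60.2
```

Call:
{"fn": "send_rows", "kwargs": {"motion": [[[0, 0, -0.2], [0, 0, 0], 1], [[0, 0, -0.5], [0, 0, 0], 1], [[0, 0, -0.8], [0, 0, 0], 1], [[0, 0, 0], [0, 0, 0], 1]]}}

```text
t: 19.17
eef_pos: [0.4892, 0.285, 0.1522]
tcp_rot: [2.276, 2.165, 0.003]
contact_force: [-0.4, -0.2, -1.8]
width: 0.0429
finger_force: 61.2
```

Call:
{"fn": "send_rows", "kwargs": {"motion": [[[0, 0, -1], [0, 0, 0], 1], [[0, 0, -1.5], [0, 0, 0], 1], [[0, 0, -1.5], [0, 0, 0], 1], [[0, 0, -1.5], [0, 0, 0], 1], [[0, 0, -1.5], [0, 0, 0], 1], [[0, 0, -1.5], [0, 0, 0], 1], [[0, 0, -0.6], [0, 0, 0], 1], [[0, 0, 0], [0, 0, 0], 1], [[0, 0, 0], [0, 0, 0], 1]]}}

```text
t: 19.92
eef_pos: [0.4883, 0.2848, 0.2421]
tcp_rot: [-2.276, -2.166, -0.0]
contact_force: [-0.0, 0.5, -3.2]
width: 0.0422
finger_force: 61.4
```

```bash
python3 - <<'E'
from h import *
go([.473,-.135,.245]);s=robot.snapshot("wrist");cv2.imwrite("pics/w6.png",s["image"][...,::-1]);print(pose()[1],robot.state()["q"].round(2))
E
```

```text
shift cm [-42.01   0.55  -0.31] rows@4 10.5 tilt 0.02 yaw 87.2 q7 -0.254 t 19.9167
[0.48783715 0.28464713 0.24143948] [-1.07  0.47  0.64  2.   -0.39  0.8  -0.25]
```

View pics/w6.png

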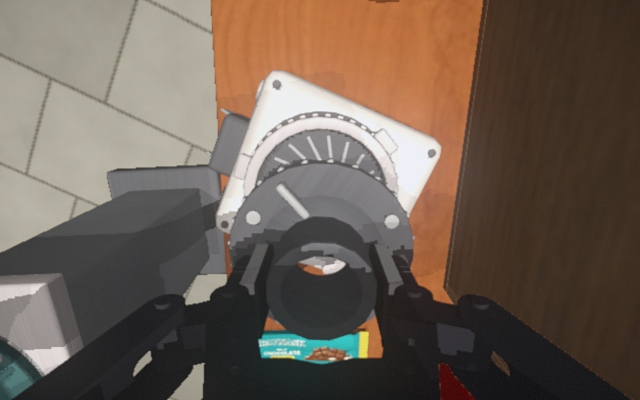

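The burr is held level on its hub, clear of the spindle, with the hub at about (322,265). Now I carry it to the tray.

Call:
{"fn": "send_rows", "kwargs": {"motion": [[[-1.5, 0, 0], [0, 0, 0], 1], [[-3, 0.03, 0], [0, 0, 0], 1], [[-3, 0.03, 0], [0, 0, 0], 1], [[-3, 0.03, 0], [0, 0, 0], 1], [[-3, 0.03, 0], [0, 0, 0], 1], [[-3, 0.03, 0], [0, 0, 0], 1], [[-3, 0.03, 0], [0, 0, 0], 1], [[-3, 0.03, 0], [0, 0, 0], 1], [[-3, 0.03, 0], [0, 0, 0], 1], [[-3, 0.03, 0], [0, 0, 0], 1], [[-3, 0.03, 0], [0, 0, 0], 1], [[-3, 0.03, 0], [0, 0, 0], 1], [[-3, 0.03, 0], [0, 0, 0], 1], [[-3, 0.03, 0], [0, 0, 0], 1], [[-1.5, 0.03, 0], [0, 0, 0], 1], [[0, 0, 1], [0, 0, 0], 1], [[0, 0, 2], [0, 0, 0], 1], [[0, 0, 2.5], [0, 0, 0], 1], [[0, 0, 2.5], [0, 0, 0], 1], [[0, 0, 2], [0, 0, 0], 1]]}}

```text
t: 21.63
eef_pos: [0.4701, -0.1342, 0.1396]
tcp_rot: [-2.273, -2.164, 0.003]
contact_force: [-0.9, -0.3, -2.9]
width: 0.0427
finger_force: 61.4
```

```bash
python3 - <<'E'
from h import *
robot.snapshot("side");go([.473,-.135,.039]);print(pose()[1])
E
```

```text
shift cm [-0.13  0.57  9.8 ] rows@4 2.5 tilt 0.52 yaw 87.2 q7 0.694 t 21.6833
[ 0.46824238 -0.13354713  0.13704487]
```

Call:
{"fn": "send_rows", "kwargs": {"motion": [[[-0.05, 0.2, 2], [0, 0, 0], 1], [[0, 0.15, 2], [0, 0, 0], 1], [[0, 0, 2], [0, 0, 0], 1], [[0, 0, 1.2], [0, 0, 0], 1], [[0, 0, 0.8], [0, 0, 0], 1], [[0, 0, 0.4], [0, 0, 0], 1], [[0, 0, 0], [0, 0, 0], 1], [[0, 0, 0], [0, 0, 0], 1], [[0, 0, 0], [0, 0, 0], 1]]}}

```text
t: 22.43
eef_pos: [0.4758, -0.1358, 0.0587]
tcp_rot: [2.275, 2.165, 0.001]
contact_force: [0.0, 0.8, -2.8]
width: 0.0425
finger_force: 62.0
```

```bash
python3 - <<'E'
from h import *
go([.473,-.135,.0395]);print(pose()[1],robot.state()["contact_force"])
E
```

```text
shift cm [ 0.06 -0.29  1.92] rows@4 0.5 tilt 0.08 yaw 87.2 q7 0.807 t 22.4333
[ 0.47580951 -0.13575553  0.05870715] [ 0.04615542  0.78338258 -2.77337617]
```

Call:
{"fn": "send_rows", "kwargs": {"motion": [[[0, -0.25, 0.5], [0, 0, 0], 1], [[0, 0, 0.5], [0, 0, 0], 1], [[0, 0, 0.3], [0, 0, 0], 1], [[0, 0, 0.2], [0, 0, 0], 1], [[0, 0, 0.2], [0, 0, 0], 1], [[0, 0, 0], [0, 0, 0], 1], [[0, 0, 0], [0, 0, 0], 1]]}}

```text
t: 23.02
eef_pos: [0.4728, -0.1355, 0.0409]
tcp_rot: [-2.276, -2.165, 0.0]
contact_force: [0.8, 0.0, -3.3]
width: 0.0425
finger_force: 62.0
```

Call:
{"fn": "send_rows", "kwargs": {"motion": [[[0, 0, 0.06], [0, 0, 0], 1], [[0, 0, 0.06], [0, 0, 0], 1], [[0, 0, 0], [0, 0, 0], 1], [[0, 0, 0], [0, 0, 0], 1]]}}

```text
t: 23.35
eef_pos: [0.4729, -0.1355, 0.0398]
tcp_rot: [2.276, 2.166, 0.0]
contact_force: [0.6, -0.2, -2.6]
width: 0.0428
finger_force: 62.0
```

Call:
{"fn": "send_rows", "kwargs": {"motion": [[[0, 0, 0.06], [0, 0, 0], 1], [[0, 0, 0], [0, 0, 0], 1], [[0, 0, 0], [0, 0, 0], 1]]}}

```text
t: 23.6
eef_pos: [0.4729, -0.1355, 0.0397]
tcp_rot: [2.276, 2.165, 0.001]
contact_force: [-1.0, 0.1, 5.1]
width: 0.0421
finger_force: 62.7
```

Contact made; I release slowly and retreat.

Call:
{"fn": "send_rows", "kwargs": {"motion": [[[0, 0, 0], [0, 0, 0], 0.3], [[0, 0, 0], [0, 0, 0], 0], [[0, 0, 0], [0, 0, 0], -0.4], [[0, 0, 0], [0, 0, 0], -1], [[0, 0, 0], [0, 0, 0], -1], [[0, 0, 0], [0, 0, 0], -1], [[0, 0, 0], [0, 0, 0], -1], [[0, 0, 0], [0, 0, 0], -1], [[0, 0, -0.5], [0, 0, 0], -1], [[0, 0, -1.5], [0, 0, 0], -1], [[0, 0, -2.5], [0, 0, 0], -1], [[0, 0, -3], [0, 0, 0], -1], [[0, 0, -3], [0, 0, 0], -1], [[0, 0, -3], [0, 0, 0], -1], [[0, 0, -3], [0, 0, 0], -1], [[0, 0, -3], [0, 0, 0], -1], [[0, 0, -1], [0, 0, 0], -1], [[0, 0, 0], [0, 0, 0], -1], [[0, 0, 0], [0, 0, 0], -1]]}}

```text
t: 25.18
eef_pos: [0.4726, -0.135, 0.2442]
tcp_rot: [-2.275, -2.166, -0.001]
contact_force: [0.8, -0.2, -0.6]
width: 0.0852
finger_force: 0.0
```

```bash
python3 - <<'E'
from h import *
s=robot.snapshot("wrist");cv2.imwrite("pics/w7.png",s["image"][...,::-1]);print(robot.state()["t"],pose()[1])
E
```

```text
25.2333 [ 0.47200723 -0.13483786  0.24332979]
```

View pics/w7.png

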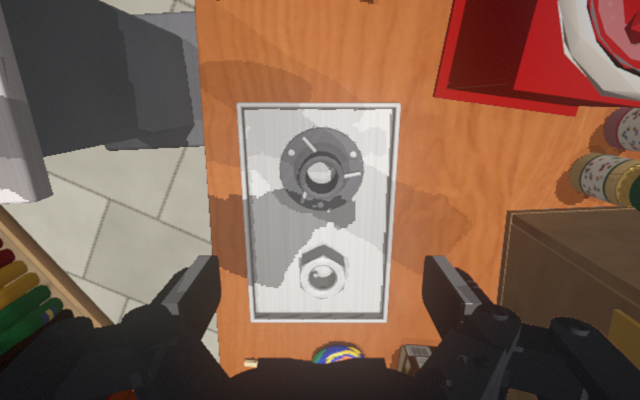

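The picture shows the burr flat and hub up at about (321,170), with the nut flat beside it at (323,275), both inside the tray with the gripper clear. I hand the job in.

```bash
python3 -c "from rig import robot;print(robot.finish_job())"
```

```text
the job is handed in; nothing more can be done
None
```

The nut was unscrewed in two grasps and set flat in the tray, the burr was lifted off and set flat, hub up, beside it, and the job was handed in at about 25 s; the lollipop looked undisturbed, but I took no last pictures of the other bystanders.

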